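Close the balance's draft shield and tare the beaker

ROBOT

A 7-joint arm with a two-finger parallel gripper is mounted at the origin on the work surface. World frame = base frame: x ahead of the robot, y to its left, z up, the work surface at z = 0. Lengths are in m, angles in rad, forces in N, time in s.
With the tool pointing down it reaches from about 0.4 to 0.875 m from the base axis. Payload 4.4 kg.
Tool frame: the origin (TCP) lies on the mounting face of the last link; the fingertips stand 173 mm ahead of it and the grasp point (between the pads) lies 155 mm ahead of it; z points along the fingers, y is the direction in which the jaws open and shut (so a half turn about z gives the same grasp; the last joint's range is limited). The gripper opens to 85 mm and grips with 20 to 120 N. Pads are 22 mm wide; open, the fingers measure 114 mm over their backs; the gripper's body (76 mm by 85 mm) begins 54 mm behind the grasp point. The pads swing forward as they close: fully open they stand 13 mm farther back than shut.
Start: joints at [-1.361, 0.628, 0.038, 1.517, -0.027, 0.996, -0.02], TCP at [0.177, 0.625, 0.405] pointing down, gripper open.
Joint ranges: [-3.06, 3.06], [-0.37, 2.12], [-1.25, 1.32], [0.18, 2.47], [-1.1, 4.24], [0.23, 1.98], [-2.94, 2.94]. Speed limits (rad/s): [2.57, 2.57, 3.14, 3.14, 3.14, 3.14, 3.14].

INTERFACE

Orientations are given as a rotation vector (axis times angle).
In Python, from bench import r gives the robot as it stands. Calls block until the motion is done:
- r.move_pose(position, orientation): joint-space move of the TCP to a pose.
- r.servo_line(position, speed=0.15, ori=None): straight line of the TCP; ori=None keeps the orientation; speed is the mean speed in m/s.
- r.goto_joints(angles): joint-space move.
- r.command_gripper(opening, grip_force=None): finger opening in m; grip_force is the grip in N (None keeps the last); returns when the fingers have stopped.
- r.dwell(seconds).
- r.ik(position, orientation): joint angles nearest the present ones, or None.
- r.get_state(): the state.
- r.snapshot(name): name is "side" or "top" or "wrist"; returns a dict with "pixels" (420x560x3 uint8, blue, green, red), "camera_matrix" (3x3 intrinsics, pixels), "eye" and "orientation" of the camera in the world; the wrist camera has in their place "hand_eye" (4x4, takes a point from camera to tool coordinates, whose origin is the TCP and whose axes are the flange's). Camera axes: x right, y down, z forward; pixel columns grow to the right and rows downward; lengths in m; the calibration is good to about 2 mm. A picture is of the moment at which its call begins: read the wrist's pose just before it. There is no depth.
A pose or a line that the arm cannot do raises r.Unreachable and nothing moves.
- r.hand_in(): hands the job in, once; it reports no verdict.
The state is a dict: "t": time; "q": joint angles; "qd": joint speeds; "joint_torque": joint torques, N m; "eef_pos": TCP position; "eef_rot": TCP orientation; "contact_force": force on the tool from outside, world axes, zero at the start; "ft_torque": the same for the moment, N m; "gripper_width": finger opening in m.
Only numpy, scipy, OpenCV 4.12 (cv2) and the standard library are available. Lean on these libraries where they do the work, as an engineer would, in place of code of your own. Each camera call takes 0.05 s, during which the arm holds its last target. There are 200 camera calls.

TASK

An empty beaker stands ready on the pan of the laboratory balance, but its glass draft shield has been left open. With the fingertips only, push the right-hand door (on the right as you face the balance's keys) and the top door fully shut, then press the blue tare key and take the hand away. Nothing is to be picked up: do not shove the balance out of its place, press its red power key or touch the beaker, and leave everything else on the bench where it stands.

Things in the scene. Friction and masses are not known exactly. Their poses are not given: they have to be found in the camera images.
- balance: White precision balance, loose on rubber feet, about 5 kg (a hard shove, over about 20 N, may slide it). Origin: centre of its underside, on the bench; x points from its front (keys) to its back, y to its left, z up. Housing 360 long (x), 200 wide (y). Key panel slopes from 42 high at x = -180 to 66 at x = -75. All handle and key positions below are in this frame, in mm.
- shield (a point): Centre of the roof of the glass draft shield, 226 above the bench. The shield spans x = -73 (front pane) to 95 and y = -91 to 91 (outer faces of the side doors); the roof rails beside the top door reach 227 high and run on to x = 180 over a 145 high rear housing.
- right_door (a joint): Right-hand (y = -) glass side door, sliding along the balance's x: 0 = fully shut, value in m = how far it stands open towards the back (at most 0.11). Slides with about 1.5 N of friction, stays where it is left, hard stop at 0.
- right_handle (a point): Centre of the right-hand door's blue upright handle bar: 10 mm thick along x, 80 mm tall, standing 29 mm out from the door (y = -90 to -120), centre 171 mm and top 211 mm above the bench. When the door is shut it lies at x = -50, y = -105. Push its back face (5 mm behind this point) towards the front.
- top_door (a joint): Glass roof door, sliding along the balance's x: 0 = fully shut, value in m = how far it stands open towards the back (at most 0.11). About 1.5 N of friction, stays where it is left, hard stop at 0.
- top_handle (a point): Centre of the roof door's blue handle bar: 10 mm thick along x, 60 mm wide along y, standing on the roof from 226 to 250 mm above the bench (this point is at 238). When the door is shut it lies at x = -50, y = 0. Push its back face (5 mm behind this point) towards the front.
- left_door (a joint): Left-hand glass side door, a mirror image of the right-hand one; 0 = fully shut. It is already shut and must be shut at the end.
- tare_key (a joint): Travel of the blue tare key, m: 0 = up, 0.004 = fully down (about 4 N); it springs back.
- tare_key_top (a point): Centre of the top face of the blue tare key, at the right end of the panel: 30 mm (x) by 46 mm (y), its face 5 mm proud of the panel and about 57 mm above the bench, at x = -138, y = -60. It faces up, leaning 13 degrees to the front, and is pressed down into the panel. The front pane of the draft shield is 65 mm behind it.
- power_key (a joint): Travel of the red power key, 22 mm square, at the left end of the panel (x = -138, y = +74), m: 0 = up, 0.004 = fully down. Not to be pressed. (The grey 22 mm key beside it does nothing.)
- pan (a point): Centre of the top of the round steel weighing pan (90 mm across), inside the draft shield, 88 mm above the bench.
- beaker: Glass beaker, 45 mm across, 60 mm high, standing on the pan; origin: centre of its underside. Not to be touched.
- sample_jar: Amber jar with white cap, 44 mm across, 65 mm high, to the right of the balance; origin: centre of its underside. Bystander.
- spatula: Steel micro-spatula, 150 mm long, lying to the right of the balance; origin: its middle, underside. Bystander.
- pan_brush: Wooden cleaning brush, 160 mm long, 11 mm high, lying to the left of the balance; origin: near its middle, underside. Bystander.
- wash_bottle: White wash bottle with blue cap and spout, 69 mm across, 190 mm high; origin: centre of its underside. Bystander.
- flask: Glass conical flask with cork, 82 mm across, 130 mm high; origin: centre of its underside. Bystander.
- reagent_bottle: Amber reagent bottle with blue cap, 68 mm across, 130 mm high; origin: centre of its underside. Bystander.
- stirrer: Blue heating stirrer with a glass dish and three-neck flask, fixed on the left side of the bench, 270 long by 165 wide, 275 mm high in all; origin: centre of its underside. Keep clear of it.

How it is judged:
By the outcome, as a careful person would: the job done as asked, in the order asked, and still so for the second after the job is handed in, with the robot touching nothing.
It also fails if it takes over 51 s, if anything falls off the work surface, if the arm or the gripper's body presses on something with over 40 N, if the wrist force passes 120 N, or if a joint passes its speed limit or range.

## Working session

There is one attempt and no reset: what is moved stays moved. The work goes in short steps, each a Python script; the robot and the scene stay as the last script left them, time stands still between calls to the robot, and variables do not carry over. Pictures are saved under pics/ and viewed, about 8 in all and at most 12, crops included, and the job is handed in when it is done.

```bash
mkdir -p pics; ls; python3 - <<'E'
from bench import r
import cv2,pickle
for n in("side","top","wrist"):
    st=r.get_state();s=r.snapshot(n);s["st"]=st
    cv2.imwrite(f"pics/{n}0.png",s["pixels"]);pickle.dump(s,open(f"{n}0.pkl","wb"))
    print(n,{k:v for k,v in s.items() if k not in("pixels","st")})
print(st)
E
```

```text
pics
side {'camera_matrix': array([[411.67494835,   0.        , 279.84446387],
       [  0.        , 411.67494835, 205.76762813],
       [  0.        ,   0.        ,   1.        ]]), 'eye': array([ 0.22231413, -1.09796966,  0.87876189]), 'orientation': array([-2.08273773,  0.27787653, -0.151492  ])}
top {'camera_matrix': array([[420.38662615,   0.        , 284.65293368],
       [  0.        , 420.38662615, 211.65043671],
       [  0.        ,   0.        ,   1.        ]]), 'eye': array([0.31960139, 0.07320518, 1.41404287]), 'orientation': array([-2.10928378,  2.15779595, -0.2003414 ])}
wrist {'camera_matrix': array([[330.30660882,   0.        , 279.29538796],
       [  0.        , 330.30660882, 212.89905775],
       [  0.        ,   0.        ,   1.        ]]), 'hand_eye': array([[-3.56126460e-04, -9.54405279e-01, -2.98513714e-01,
         7.64854525e-02],
       [ 9.99999908e-01, -2.68200706e-04, -3.35509736e-04,
         6.71064218e-04],
       [ 2.40150675e-04, -2.98513806e-01,  9.54405286e-01,
         3.07647006e-02],
       [ 0.00000000e+00,  0.00000000e+00,  0.00000000e+00,
         1.00000000e+00]])}
{'t': 0.1, 'q': array([-1.36082203,  0.62925998,  0.03842133,  1.51827607, -0.02701181,
        0.99630379, -0.0200187 ]), 'qd': array([ 6.15659298e-04, -3.76373931e-03,  2.96607518e-04, -3.10637446e-03,
       -6.54017654e-04, -6.53433529e-05,  1.63692597e-04]), 'joint_torque': array([ 2.38434477e-03, -5.64540303e+01,  1.23000059e+00, -1.93975800e+01,
        1.11742600e-02,  5.47823991e-03, -1.99616477e-05]), 'eef_pos': array([0.1768723 , 0.62519503, 0.40387366]), 'eef_rot': array([-4.31790141e-01, -3.11153105e+00,  2.69071152e-03]), 'contact_force': array([-0.09369422,  0.54471185,  0.15090491]), 'ft_torque': array([-0.04074928,  0.00449761, -0.04051472]), 'gripper_width': 0.08545593408985203}
```

View pics/top0.png

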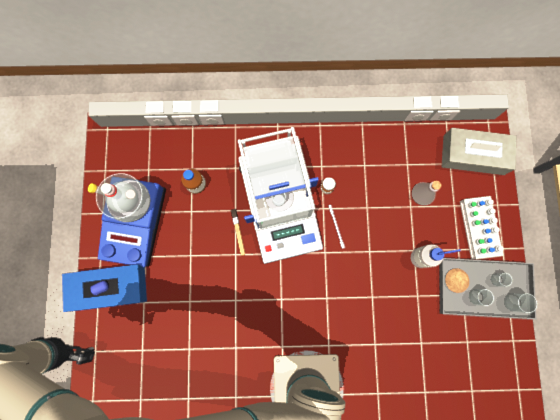

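View pics/side0.png

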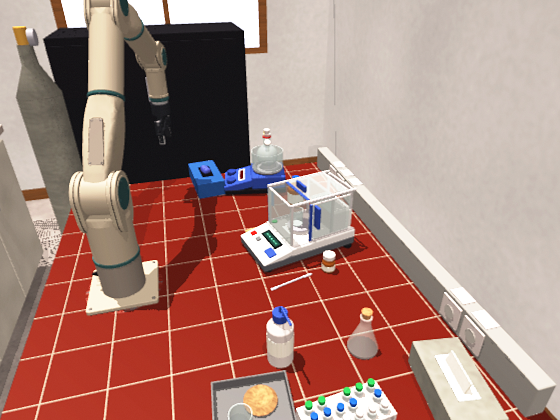

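The top view shows the balance at about (280,195), keys facing the robot, with the roof handle at ~(279,185), right handle ~(313,182) and tare key ~(308,239). The jar is beside it at (329,184). I'll enlarge both views.

```bash
python3 - <<'E'
import cv2,numpy as np
a=cv2.imread("pics/top0.png")[122:272,225:355];b=cv2.imread("pics/side0.png")[160:290,232:362]
a=cv2.resize(a,None,fx=4,fy=4,interpolation=cv2.INTER_CUBIC)[:600];b=cv2.resize(b,None,fx=4,fy=4,interpolation=cv2.INTER_CUBIC)
cv2.imwrite("pics/c1.png",a);cv2.imwrite("pics/c2.png",b)
E
```

```text
(no output)
```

View pics/c1.png

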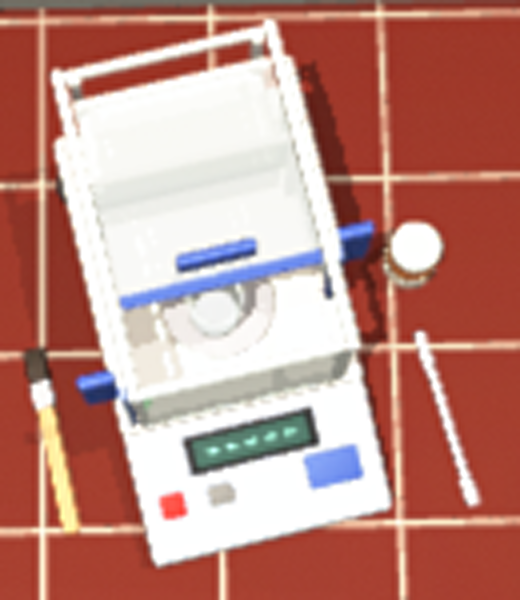

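View pics/c2.png

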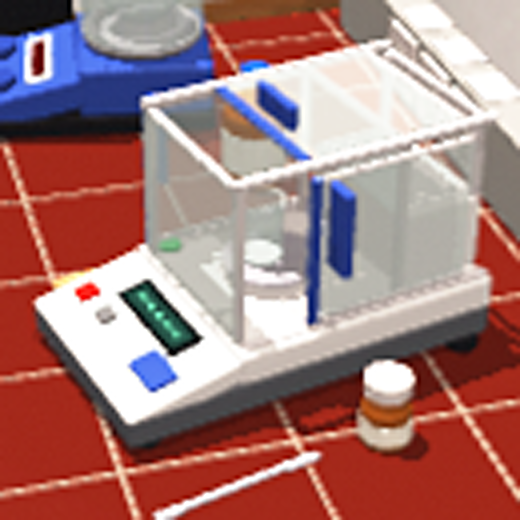

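```bash
cat > fit.py <<'E'
import numpy as np,pickle
from scipy.optimize import least_squares
from scipy.spatial.transform import Rotation as R
cams={n:pickle.load(open(n+"0.pkl","rb")) for n in("top","side")}
def proj(n,P):
    c=cams[n];p=R.from_rotvec(c["orientation"]).inv().apply(P-c["eye"])@c["camera_matrix"].T
    return p[:,:2]/p[:,2:]
def loc(p,L,d=None):
    c,s=np.cos(p[2]),np.sin(p[2]);L=np.array(L,float)/1000
    return np.c_[p[0]+c*L[:,0]-s*L[:,1],p[1]+s*L[:,0]+c*L[:,1],L[:,2]]
O={"top":((225,122),[((333,467),(-138,-60,57),0),((173,505),(-138,74,57),0),((391,508),(-180,-100,42),0),((97,386),(-50,105,211),0),((217,250),(-50,0,250),1),((357,238),(-50,-105,211),2),((157,565),(-180,100,40),0)]),
"side":((232,160),[((153,371),(-138,-60,57),0),((88,292),(-138,74,57),0),((279,105),(-50,0,238),1),((342,228),(-50,-105,171),2),((237,183),(-73,-88,227),0),((146,100),(-73,88,227),0)])}
def res(p,full=False):
    out=[]
    for n,(o,l) in O.items():
        L=np.array([q[1] for q in l],float)
        for i,q in enumerate(l): L[i,0]+= [0,p[3]*1000,p[4]*1000][q[2]]
        out.append(proj(n,loc(p,L))-(np.array([q[0] for q in l])/4+np.array(o)))
    out=np.vstack(out); return out if full else out.ravel()
if __name__=="__main__":
    f=least_squares(res,[.6,.07,.2,.07,.07],loss="soft_l1")
    print(f.x.round(4),np.degrees(f.x[2]));print(res(f.x,True).round(1))
    # jar: ray at cap top z=.065
    for n,px in(("top",(415,245)),("side",(389,378))):
        c=cams[n];o=O[n][0];d=R.from_rotvec(c["orientation"]).apply(np.linalg.inv(c["camera_matrix"])@[px[0]/4+o[0],px[1]/4+o[1],1])
        P=c["eye"]+d*(.065-c["eye"][2])/d[2];v=P[:2]-f.x[:2];cs,s=np.cos(f.x[2]),np.sin(f.x[2]);print("jar",P,"local",cs*v[0]+s*v[1],-s*v[0]+cs*v[1])
    np.save("pose.npy",f.x)
E
python3 fit.py
```

```text
[0.5934 0.0691 0.219  0.064  0.0605] 12.550097739446725
[[ 0.3 -0.3]
 [ 0.1  0.1]
 [ 0.6 -0.5]
 [ 0.1 -1.8]
 [-0.  -0.3]
 [-0.1 -1.2]
 [-0.5  0.1]
 [-0.4 -0.6]
 [-0.8 -0.7]
 [-0.3  0.3]
 [-1.2  1.2]
 [ 0.2  1.4]
 [-1.7 -0.5]]
jar [ 0.65249043 -0.09173574  0.065     ] local 0.022751464717993768 -0.16979653861708188
jar [ 0.65314082 -0.09406939  0.065     ] local 0.022879233446320632 -0.17221575303905126
```

```bash
cat > h.py <<'E'
import numpy as np,cv2,pickle
from bench import r
from scipy.spatial.transform import Rotation as R
p=np.load("pose.npy")
c,s=np.cos(p[2]),np.sin(p[2])
BX=np.array([c,s,0]);BY=np.array([-s,c,0])
def W(x,y,z): return np.array([p[0],p[1],0])+(BX*x+BY*y)/1000+[0,0,z/1000]
R0=R.from_matrix(np.c_[-BX,BY,[0,0,-1]])      # tool down, camera to the front
def ori(tilt=0): return R.from_rotvec(BY*np.radians(tilt))*R0
def tcp(x,y,z,o=None):  # TCP that puts shut fingertips at local mm point
    o=o or R0; return W(x,y,z)-o.apply([0,0,.173])
def tip():
    st=r.get_state();P=st["eef_pos"]+R.from_rotvec(st["eef_rot"]).apply([0,0,.173])-[p[0],p[1],0]
    return np.array([P@BX,P@BY,P[2]])*1000
def F():
    st=r.get_state();f=st["contact_force"];return np.array([f@BX,f@BY,f[2]])
E
python3 - <<'E'
from h import *
r.command_gripper(0.0,40)
P=r.get_state()["eef_pos"]
r.servo_line([P[0],P[1],.52],speed=.3)
r.move_pose(tcp(50,-113,300),R0.as_rotvec())
print(r.get_state()["t"],tip(),F())
st=r.get_state();sn=r.snapshot("wrist");sn["st"]=st;pickle.dump(sn,open("w1.pkl","wb"))
cv2.imwrite("pics/w1.png",sn["pixels"])
E
```

```text
4.3333 [  50.39077572 -111.72998174  299.98118722] [0.02972631 0.71269755 0.4239728 ]
```

View pics/w1.png

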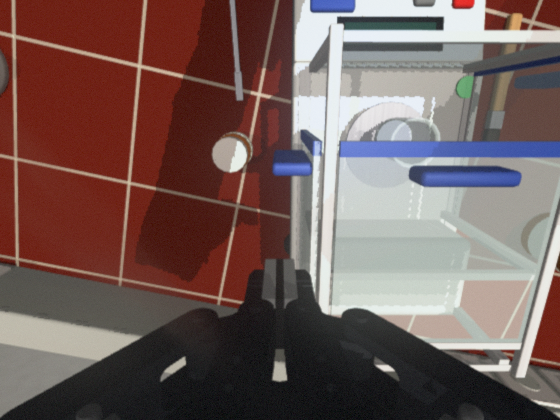

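The wrist view shows the right handle at cols 274–312, rows 150–174, the roof handle at cols 410–520, rows 167–186, and the fingertips at (280,262). I'll compare these with the predicted positions.

```bash
python3 - <<'E'
from h import *
sn=pickle.load(open("w1.pkl","rb"));st=sn["st"]
T=np.eye(4);T[:3,:3]=R.from_rotvec(st["eef_rot"]).as_matrix();T[:3,3]=st["eef_pos"];Tc=np.linalg.inv(T@sn["hand_eye"])
def pr(x,y,z):
    q=Tc@np.r_[W(x,y,z),1];q=sn["camera_matrix"]@q[:3];return (q[:2]/q[2]).round(1)
d1,d2=p[3]*1e3,p[4]*1e3
for n,a in dict(topL=(-50+d1,-30,250),topR=(-50+d1,30,250),rOut=(-50+d2,-120,211),rIn=(-50+d2,-90,211),roofFR=(-73,-91,227),tare=(-138,-60,57),red=(-138,74,57),tip=(50,-113,300)).items(): print(n,pr(*a))
im=sn["pixels"].astype(int);m=((im[...,0]-im[...,2])>70).astype(np.uint8)
n,l,s,cc=cv2.connectedComponentsWithStats(m);print(s[s[:,4]>60],cc[s[:,4]>60].round(1))
E
```

```text
topL [416.5 180.2]
topR [517.8 180.3]
rOut [266.6 163.8]
rIn [309.4 163.8]
roofFR [314.3  24.2]
tare [329.9  -6.6]
red [462.3  -6.4]
tip [275.4 275.2]
[[     0      0    560    420 229634]
 [   311      0     44     11    475]
 [   340    142    220     15   3292]
 [   273    163     39     12    445]
 [   423    172     98     14   1326]] [[275.8 211.1]
 [332.4   4.9]
 [449.8 149. ]
 [291.8 168.5]
 [471.7 178.5]]
```

Prediction agrees with what I see to within about 2–3 mm, so I'll push the right door with force monitoring.

```bash
cat >> h.py <<'E'
def push(y,z,x0,xmid,xend,fstop=6.0,o=None):
    r.servo_line(tcp(x0,y,z,o),speed=.12); f0=F()
    r.servo_line(tcp(xmid,y,z,o),speed=.06); print("mid",tip().round(1),(F()-f0).round(1))
    x=xmid
    while x>xend:
        x-=3; r.servo_line(tcp(x,y,z,o),speed=.03)
        f=F()-f0; print(x,tip().round(1),f.round(1))
        if f[0]>fstop: break
    return x
E
python3 - <<'E'
from h import *
push(-114,183,50,-22,-50)
print(r.get_state()["t"])
E
```

```text
mid [ -22.2 -114.1  182.9] [-0.8  1.  -0.2]
-25 [ -25.1 -114.1  183. ] [ 0.8  1.2 -0.6]
-28 [ -28.3 -114.   183. ] [ 0.5  0.2 -1.2]
-31 [ -31.4 -114.   183. ] [-0.3  0.7  0. ]
-34 [ -32.9 -114.   183.2] [ 3.4  0.6 -3.6]
-37 [ -33.  -114.   183.3] [10.6 -0.5 -7.9]
8.1083
```

```bash
python3 - <<'E'
from h import *
r.servo_line(tcp(-15,-114,183),speed=.1)
r.servo_line(tcp(-10,-114,290),speed=.25)
r.servo_line(tcp(55,0,290),speed=.25)
push(0,236,55,-22,-50)
r.servo_line(tcp(-15,0,236),speed=.1)
r.servo_line(tcp(-15,0,290),speed=.25)
r.servo_line(tcp(-138,-60,270),speed=.25)
print(r.get_state()["t"],tip(),F())
r.servo_line(tcp(-190,-60,270),speed=.25)
sn=r.snapshot("wrist");cv2.imwrite("pics/w2.png",sn["pixels"])
sn=r.snapshot("side");cv2.imwrite("pics/s2.png",cv2.resize(sn["pixels"][160:290,232:362],None,fx=4,fy=4,interpolation=cv2.INTER_CUBIC))
E
```

```text
mid [-22.2  -0.  235.9] [ 0.   1.6 -0.4]
-25 [-25.2  -0.  235.9] [ 1.1  1.  -0.1]
-28 [-28.4   0.  236. ] [1.6 1.  0.3]
-31 [-31.4  -0.  236. ] [0.  1.3 0.2]
-34 [-33.   -0.  236.2] [ 5.3  1.3 -1.8]
-37 [-33.   -0.  236.5] [11.1  0.9 -7.1]
14.4417 [-136.9465097   -59.23608406  269.88645104] [0.8241572  0.59936176 0.79289428]
```

View pics/s2.png

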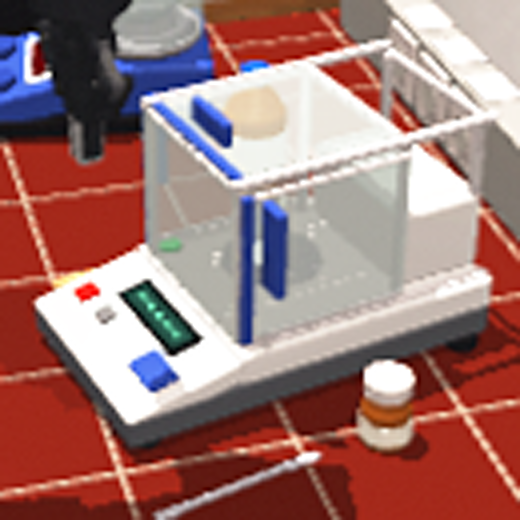

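View pics/w2.png

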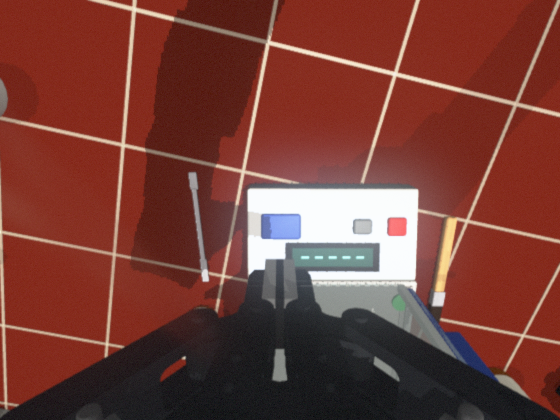

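Both doors look shut: in the side view the handles are now at (275,250) and (211,121), and the balance outline hasn't moved. In the wrist view the tare key is centred at col 281, in line with the fingers. I'll press it now.

```bash
python3 - <<'E'
from h import *
o=ori(-13);a=np.radians(13);n=np.array([-np.sin(a),0,np.cos(a)])
k=np.array([-138,-60,57.])
g=lambda d:tcp(*(k+n*d),o)
r.servo_line(g(60),speed=.2,ori=o.as_rotvec())
r.servo_line(g(12),speed=.12);f0=F()
r.servo_line(g(3),speed=.04)
print(r.get_state()["t"],tip().round(1))
d=3
while d>-12:
    d-=1.5;r.servo_line(g(d),speed=.03);f=(F()-f0)@n;print(d,((tip()-k)@n).round(1),round(f,1))
    if f>11:break
r.dwell(.3);print(((tip()-k)@n).round(1),((F()-f0)@n).round(1))
sn=r.snapshot("side");cv2.imwrite("pics/s3.png",cv2.resize(sn["pixels"][160:290,202:362],None,fx=4,fy=4,interpolation=cv2.INTER_CUBIC))
r.servo_line(g(40),speed=.12)
r.servo_line(g(150),speed=.25)
print(r.get_state()["t"],(F()-f0).round(1))
E
```

```text
Traceback (most recent call last):
bench.Unreachable: the arm cannot follow that straight line within its joint ranges
```

```bash
python3 - <<'E'
from h import *
for t in(-13,-8,-4,0):
    o=ori(t);print(t,[None if (q:=r.ik(tcp(-138,-60,z,o),o.as_rotvec())) is None else q.round(2) for z in(50,57,110,170)])
E
```

```text
-13 [array([ 0.69,  0.94, -1.06,  2.33,  1.66,  0.74,  0.19]), array([ 0.69,  0.92, -1.06,  2.33,  1.63,  0.72,  0.21]), array([ 0.39,  0.58, -0.52,  2.3 ,  1.21,  0.25,  0.59]), array([-0.08,  0.41,  0.13,  2.26, -0.42,  0.28,  2.22])]
-8 [array([ 0.36,  0.73, -0.52,  2.26,  1.33,  0.32,  0.47]), array([ 0.36,  0.71, -0.52,  2.26,  1.27,  0.32,  0.53]), array([-0.09,  0.55,  0.13,  2.24, -0.44,  0.24,  2.23]), array([-0.17,  0.44,  0.24,  2.19, -0.34,  0.41,  2.14])]
-4 [array([-0.27,  0.73,  0.4 ,  2.22, -1.04,  0.32,  2.82]), array([-0.16,  0.68,  0.22,  2.21, -0.68,  0.24,  2.46]), array([-0.15,  0.57,  0.2 ,  2.18, -0.37,  0.35,  2.15]), array([-0.21,  0.46,  0.29,  2.13, -0.29,  0.52,  2.08])]
0 [array([-0.14,  0.71,  0.18,  2.15, -0.39,  0.32,  2.16]), array([-0.15,  0.69,  0.19,  2.15, -0.39,  0.33,  2.16]), array([-0.2 ,  0.6 ,  0.26,  2.12, -0.33,  0.46,  2.11]), array([-0.24,  0.49,  0.32,  2.07, -0.26,  0.62,  2.04])]
```

Tilting by 13° runs out of joint range this close to the base, so I'll press vertically.

```bash
python3 - <<'E'
from h import *
g=lambda z:tcp(-140,-60,z)
r.servo_line(g(200),speed=.25)
r.servo_line(g(75),speed=.15);r.dwell(.2);f0=F()
r.servo_line(g(63),speed=.06)
print(r.get_state()["t"],tip().round(1),(F()-f0).round(1))
z=63
while z>45:
    z-=1.5;r.servo_line(g(z),speed=.03);f=F()-f0;print(z,tip().round(1),f.round(1))
    if f[2]>10:break
r.dwell(.3);print(tip().round(1),(F()-f0).round(1))
sn=r.snapshot("side");cv2.imwrite("pics/s3.png",cv2.resize(sn["pixels"][160:290,202:362],None,fx=4,fy=4,interpolation=cv2.INTER_CUBIC))
r.servo_line(g(90),speed=.12)
r.servo_line(g(270),speed=.25)
print(r.get_state()["t"],(F()-f0).round(1))
E
```

```text
16.925 [-140.5  -59.9   62.4] [ 0.   0.2 -0.8]
61.5 [-140.   -60.    61.4] [-0.4  0.5  0.8]
60.0 [-140.  -60.   60.] [0.1 0.4 0.2]
58.5 [-140.   -60.    58.5] [-0.1  0.8  1. ]
57.0 [-139.8  -60.    57.1] [0.6 0.2 2.9]
55.5 [-139.5  -60.    55.6] [0.4 0.9 3.1]
54.0 [-139.2  -60.    54.2] [1.4 0.9 4.7]
52.5 [-139.1  -60.1   53.6] [-0.3  1.8 17.1]
[-139.1  -60.    53.7] [-0.1  1.5 16.7]
20.35 [-0.7 -0.3  0.8]
```

View pics/s3.png

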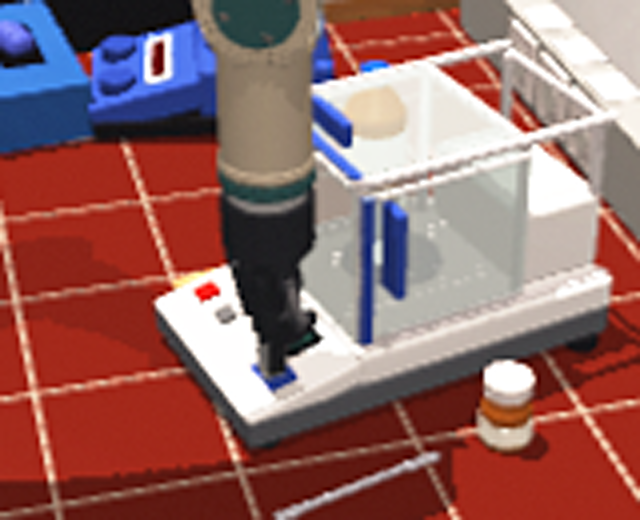

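The fingertips are on the tare key at (275,375), and the key bottomed out: about 4 N on the spring, then 17 N at the stop. I'll do a final comparison and then decide whether to hand in.

```bash
python3 - <<'E'
from h import *
r.servo_line(tcp(-200,0,290),speed=.25); r.dwell(.3)
t=r.snapshot("top")["pixels"];s=r.snapshot("side")["pixels"]
b=cv2.imread("pics/side0.png")
f=lambda i:cv2.resize(i[160:290,232:362],None,fx=3,fy=3,interpolation=cv2.INTER_CUBIC)
u=cv2.resize(t[122:252,225:355],None,fx=3,fy=3,interpolation=cv2.INTER_CUBIC)
cv2.imwrite("pics/f.png",np.hstack([u,f(s)]))
# balance shift: base/foot patch and jar/spatula patch, side view
for n,(y,x,h,w) in dict(base=(240,245,35,60),rear=(220,320,40,40),jar=(245,315,32,28),spat=(268,268,26,50)).items():
    m=cv2.matchTemplate(s[y-6:y+h+6,x-6:x+w+6],b[y:y+h,x:x+w],cv2.TM_CCOEFF_NORMED);_,v,_,l=cv2.minMaxLoc(m);print(n,round(v,3),l[0]-6,l[1]-6)
print(r.get_state()["t"],F().round(1))
E
```

```text
base 0.961 0 0
rear 0.987 0 0
jar 0.994 0 0
spat 0.879 0 0
21.25 [-0.2 -0.2  0.1]
```

View pics/f.png

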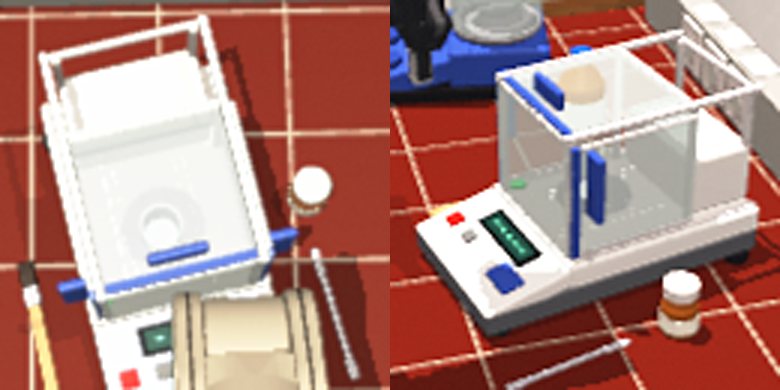

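Both doors are shut at the front frame: the handle strips lie along the front edge in both views. The balance and bystanders show no shift, and the hand is clear.

```bash
python3 -c "
from bench import r
r.hand_in()"
```

```text
the job is handed in; nothing more can be done
```

The job is done and handed in at about 21 s of the 51 s allowed. With the gripper shut, I pushed the right-hand door and then the top door to their stops. I then pressed the tare key and took the hand away.

- **Doors:** each one stopped within 1 mm of where it should, with about 11 N on the hand. The last top and side pictures show both closed, and the left door's handle still in its shut position.
- **Tare key:** it went down over about 5 mm of tip travel at 3–5 N, then met its stop at about 17 N. My first plan, pressing square to the key at a 13° tilt, was out of the arm's reach. Nothing moved on that attempt, and I pressed straight down instead.
- **Everything else:** comparing side views before and after showed no pixel shift of the balance, jar or spatula. The spatula match was the weakest (0.88), probably because of shadow. I only checked the beaker and brush by eye, and the remaining items not at all. The contact force was about 0 N at the end, with the hand clear.

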